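# Close up the bench tool chest

## Robot

A 6-joint arm with a two-finger parallel gripper is mounted at the origin on the work surface. World frame = base frame: x ahead of the robot, y to its left, z up, the work surface at z = 0. Lengths are in m, angles in rad, forces in N, time in s.
With the tool pointing down it reaches from about 0.425 to 0.95 m from the base axis. Payload 3.5 kg.
Tool frame: the origin (TCP) lies on the centre line of the jaws, within the pads' length; the fingertips stand 14 mm ahead of it and the grasp point (between the pads) lies 5 mm behind it (tips_ahead is the distance from the TCP to the fingertips, in m); y points along the fingers, z is the direction in which the jaws open and shut, and the axes are right-handed (so a half turn about y gives the same grasp; the last joint's range is limited). The gripper opens to 85 mm and grips with 20 to 120 N. Pads are 22 mm wide; open, the fingers measure 114 mm over their backs; the gripper's body (76 mm by 85 mm) begins 54 mm behind the grasp point. The pads swing forward as they close: fully open they stand 13 mm farther back than shut.
Start: joints at [-1.436, 0.286, 1.577, -0, 1.279, -0.15], TCP at [0.19, -0.648, 0.245] pointing down, gripper open.
Joint ranges: [-2.77, 2.77], [-0.9, 2.22], [0.21, 2.48], [-1.53, 4.67], [0.24, 2.81], [-2.84, 2.84]. Speed limits (rad/s): [2.79, 2.79, 3.14, 3.14, 3.14, 3.14].

## Interface

Orientations are given as a unit quaternion [x, y, z, w].
In Python, from plant import get_state, read_camera, sign_off, tips_ahead gives the robot as it stands.
- The arm moves only by the tool send_rows, never from a script. Its argument "plan" is a list of rows, each a list of 2 entries, a list of its own where there are three numbers: the shift along the tool's x, y, z in units of 12 cm (1.0 is 12 cm), then the turn, a rotation vector about the tool's x, y, z in units of 360 degrees (1.0 is 360 degrees). In form: [[[tx, ty, tz], [rx, ry, rz]], ...]. A call has 1 to 12 rows; each row shifts and turns the commanded pose from where the row before left it, along the tool's axes as they then stand; what a row does not reach is not made up. A row lasts 1/10 s, in which the tool goes at most 50 mm and 8.59 degrees, less where a joint would pass 70% of its speed; a pose out of reach is approached as far as the arm can. A call with a number of a shift or a turn outside -1 to 1 is refused whole. A call with a gripper value outside its range is refused whole. "gripper" is the closure, from 0 (fully open) to 1 (shut), set as the call begins (left out, the last holds). The fingers move at their own pace and stop on an object; "grip_force" is the grip in N (left out, the last holds). Time passes only in rows, so rows that do not move let the fingers close. It gives the time, the measured TCP pose, the force and the opening at its end, in the units of the state.
- get_state(): the state, without advancing time (a new reading comes with each control period).
- read_camera(name): name is "scene" or "side" or "wrist"; returns a dict with "img" (384x512x3 uint8, blue, green, red), "fx", "fy", "cx", "cy" (pixels), "world_from_camera" (4x4, takes a point from camera to world coordinates); the wrist camera has in their place "mount" (4x4, takes a point from camera to tool coordinates, whose origin is the TCP and whose axes are the tool frame's). Camera axes: x right, y down, z forward; pixel columns grow to the right and rows downward; lengths in m; the calibration is good to about 2 mm. A picture is of the moment at which its call begins: read the wrist's pose just before it. There is no depth.
- sign_off(): hands the job in, once; it reports no verdict.
The state is a dict: "time": time; "qpos": joint angles; "dq": joint speeds; "joint_efforts": joint torques, N m; "eef_pos": TCP position; "tcp_rot": TCP orientation; "contact_force": force on the tool from outside, world axes, zero at the start; "wrist_torque": the same for the moment, N m; "opening": opening from 0.0 (shut) to 1.0 (fully open).
Only numpy, scipy, OpenCV 4.12 (cv2) and the standard library are available. Lean on these libraries where they do the work, as an engineer would, in place of code of your own. Each camera call takes 0.05 s, during which the arm holds its last target. There are 200 camera calls.

## Task

Close up the green tool chest at the end of the shift: first push both open drawers fully home, then push the raised lid down until it is fully shut. Push only on the outer faces, gently and without slamming; do not take hold of the drawers or the lid or push on their insides, and leave the socket, oil can, tin and wrench where they are.

Things in the scene. Friction and masses are not known exactly. Their poses are not given: they have to be found in the camera images.
- chest: Green painted steel tool chest fixed to the bench, 180 deep (x) x 340 wide (y) x 90 high (mm) without its lid. Origin: centre of its underside, on the bench; x points from its front to its back (away from the robot), y to its left, z up. Its front side (-x) holds two drawers side by side; above them is an open till (floor 61 mm, rim 90 mm above the bench), covered by the lid, which is hinged along the far (+x) upper edge.
- drawer_left (a joint): How far the left (+y) drawer is out, in m: 0 = fully home, up to 0.10 out along the chest's -x. It stays where it is left; pushing it takes about 2 to 4 N. Its front is a plain green panel, 156 wide x 46 high x 12 thick mm, from 9 to 55 mm above the bench, without handle; when home the panel stands 12 mm proud of the chest's front. The steel tray behind the panel (146 wide, rim 48 mm above the bench, drills fixed in it) is not to be pushed or gripped.
- drawer_right (a joint): The same for the right (-y) drawer.
- face_left (a point): Point on the outer face of the left drawer's front panel, mid-width, 40 mm above the bench; moves with the drawer. Axes as the chest's: push along +x. In the chest's frame it is at (-102 mm - drawer_left, +83 mm, 40 mm).
- face_right (a point): The same on the right drawer, at y = -83 mm in the chest's frame.
- lid (a joint): Lid angle in rad: 0 = shut, level on the rim; grows as the near edge swings up and back (starts between 0.9 and 1.15). A stiff hinge: the lid stays where it is left and needs about 2 to 6 N at its free edge to go down. The lid is a green panel 190 long x 344 wide x 10 mm thick; its free edge lies 185 mm from the hinge line. Its inner face (under it, with a black 5 mm liner) is not to be pushed or gripped.
- lid_hinge (a point): Middle of the lid's hinge line (along the chest's y), 90 mm above the bench, at (90, 0, 90) mm in the chest's frame; the lid's underside passes through it.
- lid_push (a point): Point on the lid's outer (upper) face, mid-width, 155 mm from the hinge line and 30 mm from the free edge; moves with the lid. Its z axis is the outward normal of that face, its x axis points along the lid to the hinge.
- socket: Bystander: loose steel socket (ring), 30 mm across, 22 high, standing in the till; origin at the centre of its underside.
- oilcan: Bystander: dark oil can, 72 mm across, 150 high with its spout, standing on the bench beside the chest; origin at the centre of its underside.
- tin: Bystander: aluminium tin, 70 mm across, 85 high, standing on the bench on the chest's other side; origin at the centre of its underside.
- wrench: Bystander: steel wrench about 150 mm long, 8 mm thick, lying flat in the till, wholly below its rim, roughly along the chest's y; origin near its middle, x axis along it, toward its open jaw.

How it is judged:
By the outcome, as a careful person would: the job done as asked, in the order asked, and still so for the second after the job is handed in, with the robot touching nothing.
It also fails if it takes over 64 s, if anything falls off the work surface, if the arm or the gripper's body presses on something with over 40 N, if the wrist force passes 120 N, or if a joint passes its speed limit or range.

## Working session

There is one attempt and no reset: what is moved stays moved. The work goes in short steps, Python scripts to look and compute and a tool call to move; the robot and the scene stay as the last step left them, time stands still between calls to the robot, and variables do not carry over. Pictures are saved under pics/ and viewed, about 8 in all and at most 12, crops included, and the job is handed in when it is done.

Besides the shell and the picture viewer there is one more tool, called after "Call:" as name([rows], argument=value, ...), one row to a line, values as JSON. send_rows: Moves the arm, as the interface text tells. Its arguments: {"type":"object","properties":{"plan":{"type":"array"},"gripper":{"type":"number"},"grip_force":{"type":"number"}},"required":["plan"]}

```bash
mkdir -p pics; ls
python3 - <<'E'
from plant import *
import cv2,numpy as np
s=get_state();print(s, tips_ahead() if callable(tips_ahead) else tips_ahead)
np.set_printoptions(precision=4,suppress=True)
for n in("scene","side"):
    c=read_camera(n);cv2.imwrite(f"pics/{n}0.png",c["img"]);print(n,c["fx"],c["fy"],c["cx"],c["cy"]);print(c["world_from_camera"])
E
```

```text
pics
{'time': 0.0, 'qpos': array([-1.43600293e+00,  2.87201242e-01,  1.57817961e+00, -1.40268595e-06,
        1.27859621e+00, -1.50007494e-01]), 'dq': array([ 0.00053646,  0.00019295,  0.0003243 ,  0.00059328, -0.00168002,
       -0.00016908]), 'joint_efforts': array([-6.40287799e-04, -4.05986559e+01, -2.92624193e+01, -2.16572307e-04,
        5.87431190e-03, -5.71664060e-06]), 'eef_pos': array([ 0.18959066, -0.64717671,  0.24392201]), 'tcp_rot': array([-0.10034649,  0.70079205, -0.69910606,  0.10035837]), 'contact_force': array([ 0.43199776,  0.29277284, -0.20586927]), 'wrist_torque': array([-0.01470452, -0.00262863,  0.00088984]), 'opening': 1.0013326877129909} 0.014
scene 495.11684740385044 495.11684740385044 255.11578108419823 189.58053760507576
[[-0.9105 -0.3463  0.2261  0.3663]
 [-0.4136  0.7535 -0.5111  0.597 ]
 [ 0.0066 -0.5588 -0.8293  1.0135]
 [ 0.      0.      0.      1.    ]]
side 429.9717805930833 429.9717805930833 249.58509199226046 200.3185500122632
[[-0.7538 -0.3794  0.5365 -0.0039]
 [-0.6568  0.46   -0.5975  0.6935]
 [-0.0201 -0.8027 -0.596   0.7594]
 [ 0.      0.      0.      1.    ]]
```

View pics/scene0.png

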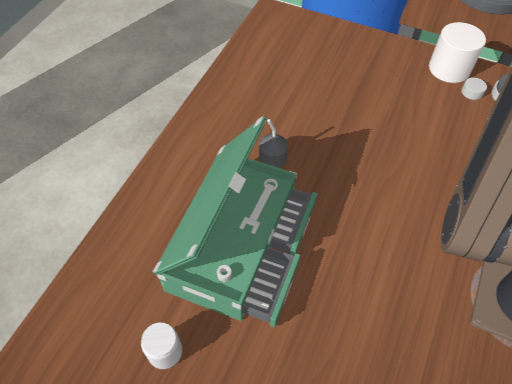

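View pics/side0.png

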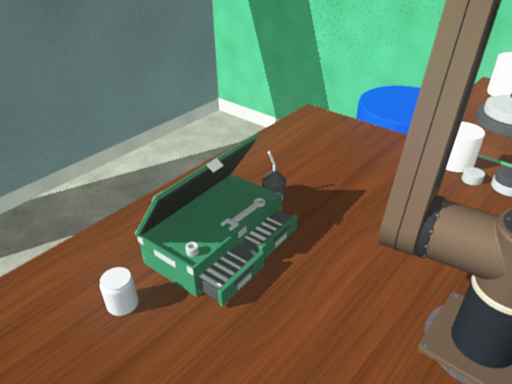

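The scene view shows the chest at about (160-315, 120-320) with its lid raised, both drawers out, the tin at (162,345) and the oil can at (273,148). The side view shows the same arrangement, with the chest at (140-297, 140-300). I'll enlarge both to pick corners.

Run:
```python
import cv2,numpy as np
a=cv2.imread("pics/scene0.png")[110:330,150:330]; b=cv2.imread("pics/side0.png")[130:310,130:310]
a=cv2.resize(a,None,fx=2.7,fy=2.7,interpolation=cv2.INTER_CUBIC);b=cv2.resize(b,None,fx=1.72*0+3.0*0+1.72,fy=1.72)
cv2.imwrite("pics/a.png",a)
b=cv2.resize(cv2.imread("pics/side0.png")[130:310,130:310],None,fx=3.3,fy=3.3,interpolation=cv2.INTER_CUBIC);cv2.imwrite("pics/b.png",b);print(a.shape,b.shape)
```

```text
(594, 486, 3) (594, 594, 3)
```

View pics/a.png

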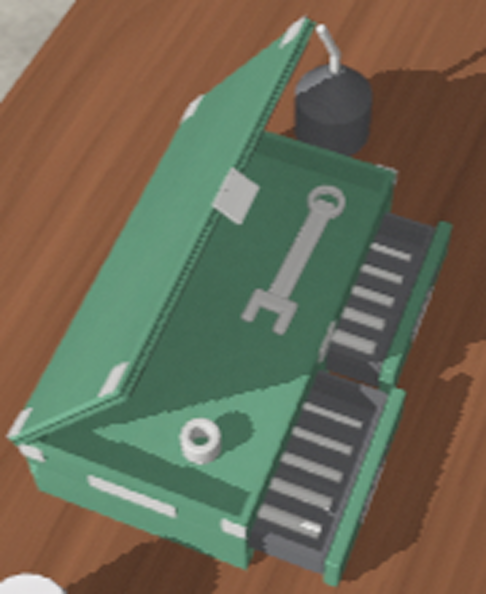

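View pics/b.png

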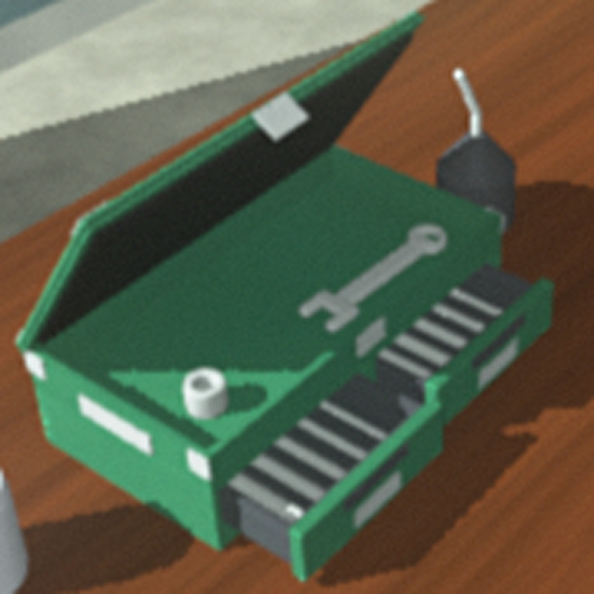

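The crops are clear. The scene crop shows rim corners at (250,520) and (396,172), and lid corners at (125,400) and (312,20). The side crop shows rim corners at (212,452) and (500,215), and lid corners at (90,222) and (420,15).

```bash
cat > h.py <<'E'
import numpy as np
from plant import *
np.set_printoptions(precision=4,suppress=True)
def ray(c,u,v):
    T=c["world_from_camera"];d=T[:3,:3]@[(u-c["cx"])/c["fx"],(v-c["cy"])/c["fy"],1];return T[:3,3],d/np.linalg.norm(d)
def plane(c,u,v,z): o,d=ray(c,u,v);return o+d*(z-o[2])/d[2]
def tri(rs):
    A=sum(np.eye(3)-np.outer(d,d) for o,d in rs);b=sum((np.eye(3)-np.outer(d,d))@o for o,d in rs)
    p=np.linalg.solve(A,b);return p,[np.linalg.norm(np.cross(p-o,d)) for o,d in rs]
E
python3 - <<'E'
from h import *
A=read_camera("scene");B=read_camera("side")
fa=lambda p:(p[0]/2.7+150-.3,p[1]/2.7+110-.3); fb=lambda p:(p[0]/3.3+130-.3,p[1]/3.3+130-.3)
P=dict(rimFL=((250,520),(212,452),.09),rimFR=((396,172),(500,213),.09),botFL=((247,568),(220,548),0),
 lidL=((125,400),(88,222),0),lidR=((312,20),(422,14),0),
 dLr=((404,393),(441,408),.055),dLl=((340,560),(303,540),.055),dRr=((451,225),(552,285),.055),dRl=((396,372),None,.055),lidhL=((10,438),(20,345),.1))
for k,(a,b,z) in P.items():
    r=[ray(A,*fa(a))]; q=plane(A,*fa(a),z)
    if b: r.append(ray(B,*fb(b))); print(k,*tri(r),"planes",q[:2],plane(B,*fb(b),z)[:2])
    else: print(k,q[:2])
E
```

```text
rimFL [0.5313 0.2814 0.0921] [np.float64(0.0012089887187369981), np.float64(0.001208988718736936)] planes [0.5313 0.2796] [0.5332 0.2814]
rimFR [ 0.5505 -0.051   0.0912] [np.float64(0.0007255006920929979), np.float64(0.0007255006920929064)] planes [ 0.5505 -0.0527] [ 0.5516 -0.0515]
botFL [ 0.5331  0.2853 -0.0003] [np.float64(0.0005509369175116007), np.float64(0.0005509369175117103)] planes [0.5328 0.2848] [0.533 0.286]
lidL [0.6077 0.2952 0.2501] [np.float64(0.0007081052275762053), np.float64(0.0007081052275762027)] planes [0.6871 0.1972] [0.9079 0.0984]
lidR [ 0.6332 -0.0533  0.2415] [np.float64(0.00033989871787362447), np.float64(0.0003398987178736527)] planes [ 0.7165 -0.2572] [ 0.9301 -0.4008]
dLr [0.4723 0.1182 0.0478] [np.float64(0.0005058395125595861), np.float64(0.0005058395125595172)] planes [0.4713 0.1213] [0.4676 0.1246]
dLl [0.4664 0.2654 0.0411] [np.float64(0.002472433276343259), np.float64(0.0024724332763432187)] planes [0.4641 0.2678] [0.4578 0.2762]
dRr [ 0.495  -0.0492  0.0468] [np.float64(0.000993963789807661), np.float64(0.00099396378980781)] planes [ 0.4935 -0.0448] [ 0.4894 -0.0395]
dRl [0.484  0.1066]
lidhL [0.7235 0.2947 0.0857] [np.float64(0.00015501498125626383), np.float64(0.00015501498125606949)] planes [0.718  0.2995] [0.7081 0.303 ]
```

```bash
cat >> h.py <<'E'
from scipy.spatial.transform import Rotation as Ro
yaw=.063; C=np.array([.631,.1205,0]); RC=Ro.from_euler('z',yaw).as_matrix()
W=lambda x,y,z:C+RC@[x,y,z]
def goal(p,Rt=None):
    "total turn (units of 360deg), then shift (units of 12cm) in turned tool axes"
    s=get_state();R=Ro.from_quat(s["tcp_rot"]);Rt=Rt or R
    d=(Rt.inv()).apply(np.array(p)-s["eef_pos"])
    print("pos",s["eef_pos"],"t",s["time"],"F",s["contact_force"],"turn",(R.inv()*Rt).as_rotvec()/(2*np.pi),"shift",d/.12,"mm",np.linalg.norm(d)*1e3)
E
python3 - <<'E'
from h import *
R=Ro.from_quat(get_state()["tcp_rot"]);print(R.as_matrix())
down=lambda zx:Ro.from_matrix(np.c_[np.cross([0,0,-1],zx),[0,0,-1],zx])
for a in ([1,0,0],[-1,0,0],[0,1,0],[0,-1,0]):
    Rt=down(RC@a);print(a);goal(W(-.19,-.3,.2),Rt)
    d=Rt.inv().apply(W(-.19,-.083,.2)-W(-.19,-.3,.2))/.12;print(d)
print(W(-.19,-.3,.2),W(-.19,-.083,.2),W(-.102,-.083,.04))
A=read_camera("scene")
print("oilcan",plane(A,273,160,0),"tin",plane(A,165,365,0))
E
```

```text
[[-0.9597 -0.0002  0.281 ]
 [-0.281   0.0015 -0.9597]
 [-0.0002 -1.     -0.0015]]
[1, 0, 0]
pos [ 0.1896 -0.6474  0.2444] t 0.2 F [-0.3788 -0.6518  0.1158] turn [ 0.0002 -0.2147 -0.0002] shift [-3.6551  0.3702  2.4905] mm 532.6090513100996
[-1.8083  0.      0.    ]
[-1, 0, 0]
pos [ 0.1896 -0.6474  0.2444] t 0.2 F [-0.3788 -0.6518  0.1158] turn [0.0002 0.2853 0.0002] shift [ 3.6551  0.3702 -2.4905] mm 532.6090513100996
[ 1.8083  0.     -0.    ]
[0, 1, 0]
pos [ 0.1896 -0.6474  0.2444] t 0.2 F [-0.3788 -0.6518  0.1158] turn [-0.     -0.4647 -0.0003] shift [2.4905 0.3702 3.6551] mm 532.6090513100996
[0.     0.     1.8083]
[0, -1, 0]
pos [ 0.1896 -0.6474  0.2444] t 0.2 F [-0.3788 -0.6518  0.1158] turn [ 0.0002  0.0353 -0.    ] shift [-2.4905  0.3702 -3.6551] mm 532.6090513100996
[-0.      0.     -1.8083]
[ 0.4603 -0.1909  0.2   ] [0.4466 0.0257 0.2   ] [0.5344 0.0312 0.04  ]
oilcan [ 0.6388 -0.1304  0.    ] tin [0.6316 0.4306 0.    ]
```

Call:
send_rows([
  [[0,0,0],[0,0.0177,0]],
  [[0,0,0],[0,0.0176,0]],
  [[-0.15,0,-0.3],[0,0,0]],
  [[-0.25,0.04,-0.3],[0,0,0]],
  [[-0.25,0.04,-0.3],[0,0,0]],
  [[-0.25,0.04,-0.3],[0,0,0]],
  [[-0.25,0.04,-0.3],[0,0,0]],
  [[-0.25,0.04,-0.3],[0,0,0]],
  [[-0.25,0.04,-0.3],[0,0,0]],
  [[-0.25,0.04,-0.3],[0,0,0]],
  [[-0.25,0.04,-0.3],[0,0,0]],
  [[-0.25,0.04,-0.3],[0,0,0]],
], gripper=1)

```text
time: 1.45
eef_pos: [0.4553, -0.2687, 0.2021]
tcp_rot: [0.022, -0.707, 0.707, -0.022]
contact_force: [-0.6, -0.7, 0.4]
opening: -0.001
```

Run:
```python
from h import *
import cv2
Rt=Ro.from_matrix(np.c_[-RC[:,0],[0,0,-1],-RC[:,1]])
goal(W(-.195,-.083,.2),Rt); goal(W(-.195,-.083,.046),Rt); print(get_state()["opening"],get_state()["qpos"])
```

```text
pos [ 0.4553 -0.2687  0.2021] t 1.45 F [-0.6051 -0.6567  0.3568] turn [-0.0001 -0.     -0.0001] shift [-0.0408  0.0178 -2.4527] mm 294.3685824412619
pos [ 0.4553 -0.2687  0.2021] t 1.45 F [-0.6051 -0.6567  0.3568] turn [-0.0001 -0.     -0.0001] shift [-0.0408  1.3011 -2.4527] mm 333.20462874621205
-0.0005441791865501155 [-0.7252  0.003   1.9754  0.      1.1625  0.7828]
```

Call:
send_rows([
  [[0,0,-0.35],[0,0,0]],
  [[0,0,-0.35],[0,0,0]],
  [[0,0,-0.35],[0,0,0]],
  [[-0.02,0,-0.35],[0,0,0]],
  [[-0.02,0,-0.35],[0,0,0]],
  [[0,0,-0.35],[0,0,0]],
  [[0,0,-0.35],[0,0,0]],
  [[0,0.3,0],[0,0,0]],
  [[0,0.35,0],[0,0,0]],
  [[0,0.35,0],[0,0,0]],
  [[0,0.3,0],[0,0,0]],
  [[0,0,0],[0,0,0]],
])

```text
time: 2.65
eef_pos: [0.4361, 0.0242, 0.0414]
tcp_rot: [-0.026, 0.708, -0.706, 0.018]
contact_force: [-0.8, -0.1, -1.1]
opening: 0.002
```

Run:
```python
from h import *
import cv2
goal(W(-.17,-.083,.046))
a=cv2.resize(read_camera("side")["img"][120:330,110:330],None,fx=2.7,fy=2.7);cv2.imwrite("pics/c.png",a)
```

```text
pos [0.4361 0.0242 0.0414] t 2.65 F [-0.7918 -0.0886 -1.1041] turn [0. 0. 0.] shift [-0.2547 -0.0416 -0.007 ] mm 30.984324191646614
```

View pics/c.png

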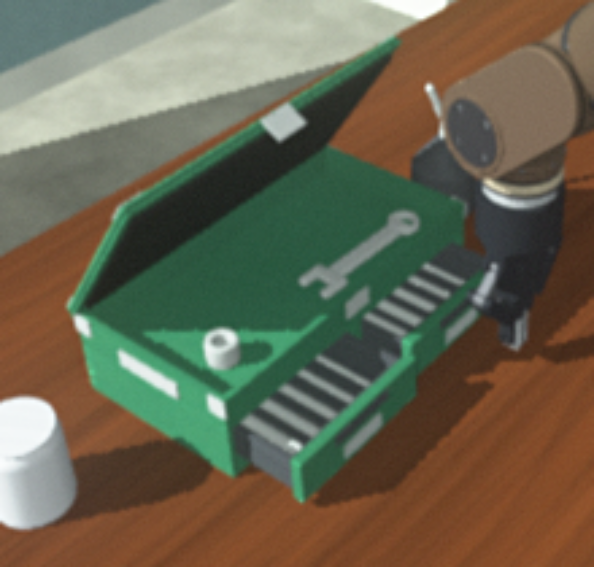

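The gripper stands in front of the right drawer, tips near (515,340) in the crop, and nothing is touching. The wrist would come near the lid edge, so I'll lean the tool back 15° while I close the gap.

Call:
send_rows([
  [[-0.03,-0.02,0],[0,0,0.0105]],
  [[-0.03,0,0],[0,0,0.0105]],
  [[-0.03,0,0],[0,0,0.0105]],
  [[-0.03,0.01,0],[0,0,0.0105]],
  [[-0.03,0.01,0],[0,0,0]],
  [[-0.03,0.01,0],[0,0,0]],
  [[0,0,0],[0,0,0]],
])

```text
time: 3.4
eef_pos: [0.4649, 0.0244, 0.0502]
tcp_rot: [0.072, 0.703, -0.698, 0.116]
contact_force: [-0.7, 0.3, 0.7]
opening: 0.001
```

Run:
```python
from h import *
goal(W(-.102-.012,-.083,.046));print(RC.T@(get_state()["eef_pos"]-C),Ro.from_quat(get_state()["tcp_rot"]).as_matrix())
```

```text
pos [0.4649 0.0244 0.0502] t 3.4 F [-0.6871  0.3374  0.6851] turn [0. 0. 0.] shift [-0.4553  0.1606 -0.0207] mm 57.99077771824808
[-0.1718 -0.0855  0.0502] [[-0.9627  0.2631  0.0631]
 [-0.0611  0.0157 -0.998 ]
 [-0.2636 -0.9646  0.001 ]]
```

Call:
send_rows([
  [[-0.03,0.02,0],[0,0,0]],
  [[-0.03,0.02,0],[0,0,0]],
  [[-0.032,0.015,0],[0,0,0]],
  [[-0.032,0.009,0],[0,0,0]],
  [[-0.032,0.009,0],[0,0,0]],
  [[-0.032,0.009,0],[0,0,0]],
])

```text
time: 4.0
eef_pos: [0.4869, 0.0263, 0.0443]
tcp_rot: [0.07, 0.704, -0.698, 0.115]
contact_force: [-1.0, -0.7, 0.7]
opening: 0.001
```

Call:
send_rows([
  [[-0.03,0.008,0],[0,0,0]],
  [[-0.03,0.008,0],[0,0,0]],
  [[-0.03,0.008,0],[0,0,0]],
  [[-0.03,0.008,0],[0,0,0]],
])

```text
time: 4.4
eef_pos: [0.5019, 0.0272, 0.0444]
tcp_rot: [0.071, 0.704, -0.698, 0.115]
contact_force: [-2.2, -2.2, -1.0]
opening: -0.0
```

Run:
```python
from h import *
goal(W(-.102-.015,-.083,.046));print(RC.T@(get_state()["eef_pos"]-C))
```

```text
pos [0.5019 0.0272 0.0444] t 4.4 F [-2.2076 -2.1719 -0.9657] turn [0. 0. 0.] shift [-0.1461  0.0259 -0.0166] mm 17.92175100270052
[-0.1347 -0.085   0.0444]
```

Call:
send_rows([
  [[-0.022,0.006,0],[0,0,0]],
  [[-0.022,0.006,0],[0,0,0]],
  [[-0.022,0.006,0],[0,0,0]],
  [[-0.015,0.004,0],[0,0,0]],
])

```text
time: 4.8
eef_pos: [0.5121, 0.0279, 0.0446]
tcp_rot: [0.071, 0.704, -0.698, 0.115]
contact_force: [-1.5, -1.4, -0.7]
opening: -0.001
```

Call:
send_rows([
  [[-0.01,0.0027,0],[0,0,0]],
  [[-0.01,0.0027,0],[0,0,0]],
  [[-0.01,0.0027,0],[0,0,0]],
])

```text
time: 5.1
eef_pos: [0.5157, 0.0281, 0.0447]
tcp_rot: [0.071, 0.704, -0.698, 0.115]
contact_force: [-3.5, -1.0, -1.9]
opening: -0.003
```

Call:
send_rows([
  [[-0.01,0.0027,0],[0,0,0]],
  [[-0.01,0.0027,0],[0,0,0]],
])

```text
time: 5.3
eef_pos: [0.5182, 0.0283, 0.0447]
tcp_rot: [0.071, 0.704, -0.698, 0.115]
contact_force: [-1.4, -0.8, -1.3]
opening: -0.006
```

Run:
```python
from h import *
goal(W(-.102-.015,-.083,.046));print(RC.T@(get_state()["eef_pos"]-C))
```

```text
pos [0.5182 0.0283 0.0447] t 5.3 F [-1.3581 -0.8447 -1.2637] turn [0. 0. 0.] shift [-0.0139 -0.0074 -0.0163] mm 2.724908318857902
[-0.1184 -0.085   0.0447]
```

Call:
send_rows([
  [[-0.01,0.0027,0],[0,0,0]],
  [[-0.01,0.0027,0],[0,0,0]],
])

```text
time: 5.5
eef_pos: [0.5207, 0.0284, 0.0447]
tcp_rot: [0.071, 0.704, -0.698, 0.115]
contact_force: [-2.3, -0.7, -1.8]
opening: 0.0
```

Call:
send_rows([
  [[-0.01,0.0027,0],[0,0,0]],
  [[-0.01,0.0027,0],[0,0,0]],
])

```text
time: 5.7
eef_pos: [0.5222, 0.0286, 0.0445]
tcp_rot: [0.069, 0.704, -0.698, 0.114]
contact_force: [-10.8, -4.0, 6.5]
opening: -0.001
```

Run:
```python
from h import *
import cv2
print(RC.T@(get_state()["eef_pos"]-C))
a=cv2.resize(read_camera("side")["img"][170:310,160:340],None,fx=4,fy=4);cv2.imwrite("pics/d.png",a)
```

```text
[-0.1144 -0.0849  0.0445]
```

View pics/d.png

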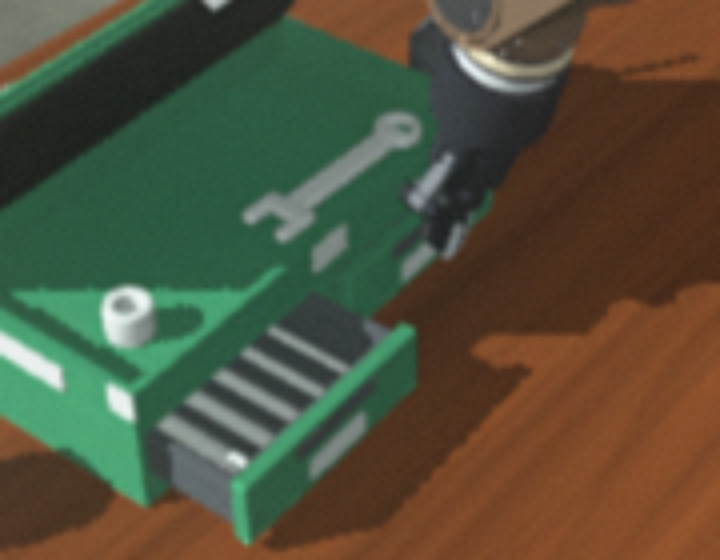

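The right drawer's panel is level with the chest front at about (400-470, 230-290), and the force jumped to 11 N against the stop, so it is home. Next is the left drawer.

Call:
send_rows([
  [[0.03,-0.008,0],[0,0,0]],
  [[0.1,-0.027,0],[0,0,0]],
  [[0.16,-0.043,0],[0,0,0]],
  [[0.16,-0.043,0],[0,0,0]],
  [[0.16,-0.043,0],[0,0,0]],
  [[0,0,-0.35],[0,0,0]],
  [[0,0,-0.35],[0,0,0]],
  [[0,0,-0.35],[0,0,0]],
  [[0,0,-0.35],[0,0,0]],
  [[0,0,0],[0,0,0]],
])

```text
time: 6.75
eef_pos: [0.4368, 0.1955, 0.0458]
tcp_rot: [0.07, 0.704, -0.697, 0.118]
contact_force: [-0.6, 0.8, 0.6]
opening: 0.002
```

Run:
```python
from h import *
goal(W(-.17,.083,.045));print(RC.T@(get_state()["eef_pos"]-C));print(Ro.from_quat(get_state()["tcp_rot"]).as_matrix())
```

```text
pos [0.4368 0.1955 0.0458] t 6.75 F [-0.5512  0.8271  0.5547] turn [0. 0. 0.] shift [-0.1517  0.048   0.0354] mm 19.558449974514165
[-0.1891  0.0871  0.0458]
[[-0.9622  0.2635  0.0694]
 [-0.0665  0.0198 -0.9976]
 [-0.2643 -0.9644 -0.0015]]
```

Call:
send_rows([
  [[-0.032,0.009,0.008],[0,0,0]],
  [[-0.032,0.009,0.008],[0,0,0]],
  [[-0.032,0.009,0.008],[0,0,0]],
  [[-0.032,0.009,0.008],[0,0,0]],
  [[-0.032,0.009,0],[0,0,0]],
  [[-0.032,0.009,0],[0,0,0]],
  [[-0.032,0.009,0],[0,0,0]],
  [[-0.032,0.009,0],[0,0,0]],
  [[-0.032,0.009,0],[0,0,0]],
  [[-0.032,0.009,0],[0,0,0]],
])

```text
time: 7.75
eef_pos: [0.4769, 0.1901, 0.0439]
tcp_rot: [0.07, 0.703, -0.698, 0.115]
contact_force: [-2.7, -1.6, 0.2]
opening: -0.001
```

Call:
send_rows([
  [[-0.032,0.009,0],[0,0,0]],
  [[-0.032,0.009,0],[0,0,0]],
  [[-0.032,0.009,0],[0,0,0]],
  [[-0.032,0.009,0],[0,0,0]],
  [[-0.022,0.006,0],[0,0,0]],
  [[-0.022,0.006,0],[0,0,0]],
])

```text
time: 8.35
eef_pos: [0.4986, 0.1915, 0.044]
tcp_rot: [0.071, 0.704, -0.698, 0.115]
contact_force: [-3.0, -2.1, -0.9]
opening: 0.002
```

Run:
```python
from h import *
goal(W(-.1144,.083,.045));print(RC.T@(get_state()["eef_pos"]-C))
```

```text
pos [0.4986 0.1915 0.044 ] t 8.35 F [-2.9878 -2.1293 -0.8505] turn [0. 0. 0.] shift [-0.109   0.021  -0.0316] mm 13.853780515888456
[-0.1277  0.0792  0.044 ]
```

Call:
send_rows([
  [[-0.02,0.005,0],[0,0,0]],
  [[-0.02,0.005,0],[0,0,0]],
  [[-0.015,0.004,0],[0,0,0]],
  [[-0.01,0.0027,0],[0,0,0]],
  [[-0.01,0.0027,0],[0,0,0]],
])

```text
time: 8.85
eef_pos: [0.5077, 0.1921, 0.0441]
tcp_rot: [0.071, 0.704, -0.698, 0.115]
contact_force: [-2.4, -1.8, -1.2]
opening: 0.002
```

Call:
send_rows([
  [[-0.01,0.0027,0],[0,0,0]],
  [[-0.01,0.0027,0],[0,0,0]],
])

```text
time: 9.05
eef_pos: [0.5101, 0.1922, 0.0441]
tcp_rot: [0.071, 0.704, -0.698, 0.115]
contact_force: [-2.7, -0.8, -1.7]
opening: 0.0
```

Call:
send_rows([
  [[-0.01,0.0027,0],[0,0,0]],
  [[-0.01,0.0027,0],[0,0,0]],
])

```text
time: 9.25
eef_pos: [0.5126, 0.1924, 0.0441]
tcp_rot: [0.071, 0.704, -0.698, 0.115]
contact_force: [-1.7, -1.9, -1.6]
opening: -0.003
```

Run:
```python
from h import *
print(RC.T@(get_state()["eef_pos"]-C))
```

```text
[-0.1136  0.0792  0.0441]
```

Call:
send_rows([
  [[-0.01,0.0027,0],[0,0,0]],
  [[-0.01,0.0027,0],[0,0,0]],
])

```text
time: 9.45
eef_pos: [0.5133, 0.1924, 0.0439]
tcp_rot: [0.069, 0.704, -0.698, 0.113]
contact_force: [-13.6, -3.0, 10.4]
opening: 0.001
```

Call:
send_rows([
  [[-0.01,0.0027,0],[0,0,0]],
  [[-0.01,0.0027,0],[0,0,0]],
])

```text
time: 9.65
eef_pos: [0.5135, 0.1924, 0.0435]
tcp_rot: [0.067, 0.703, -0.699, 0.111]
contact_force: [-21.5, -1.9, 17.1]
opening: -0.001
```

Both drawers are against their stops: right at 11 N, left at 13-21 N. Now I'll back off and rise.

Call:
send_rows([
  [[0.03,-0.008,0],[0,0,0]],
  [[0.1,-0.027,0],[0,0,0]],
  [[0.2,-0.054,0.1],[0,0,0]],
  [[0.2,-0.054,0.2],[0,0,0]],
  [[-0.09,-0.33,0.2],[0,0,0]],
  [[-0.09,-0.33,0.1],[0,0,0]],
  [[-0.09,-0.33,0.1],[0,0,0]],
  [[-0.09,-0.33,0],[0,0,0]],
  [[-0.09,-0.33,0],[0,0,0]],
  [[-0.09,-0.33,0],[0,0,0]],
  [[-0.09,-0.33,0],[0,0,0]],
  [[-0.09,-0.33,0],[0,0,0]],
])

```text
time: 10.85
eef_pos: [0.4579, 0.1049, 0.3754]
tcp_rot: [0.073, 0.703, -0.697, 0.117]
contact_force: [0.4, -0.5, 0.1]
opening: 0.001
```

Call:
send_rows([
  [[0,0,0],[0,0,-0.021]],
  [[0,0,0],[0,0,-0.021]],
  [[0,0,0],[0,0,0]],
])

```text
time: 11.15
eef_pos: [0.4598, 0.1047, 0.373]
tcp_rot: [0.021, -0.707, 0.707, -0.023]
contact_force: [0.1, 0.3, -0.5]
opening: 0.005
```

Run:
```python
from h import *
import cv2
# lid push start: t0=.95
t=.93; r=.155
goal(W(.09-r*np.cos(t)+.01*np.sin(t)+.013,0,.36));print(RC.T@(get_state()["eef_pos"]-C),"contact",.09-r*np.cos(t)+.01*np.sin(t),.09+r*np.sin(t)+.01*np.cos(t))
a=read_camera("scene")["img"][110:330,140:330];b=read_camera("side")["img"][110:330,120:330]
cv2.imwrite("pics/e.png",cv2.resize(np.hstack([a,b]),None,fx=2,fy=2,interpolation=2))
```

```text
pos [0.4598 0.1047 0.373 ] t 11.15 F [ 0.0673  0.3285 -0.4601] turn [0. 0. 0.] shift [-1.5848  0.1118 -0.0417] mm 190.71448481012553
[-0.1719 -0.005   0.373 ] contact 0.005351932154306545 0.22022943065985845
```

View pics/e.png

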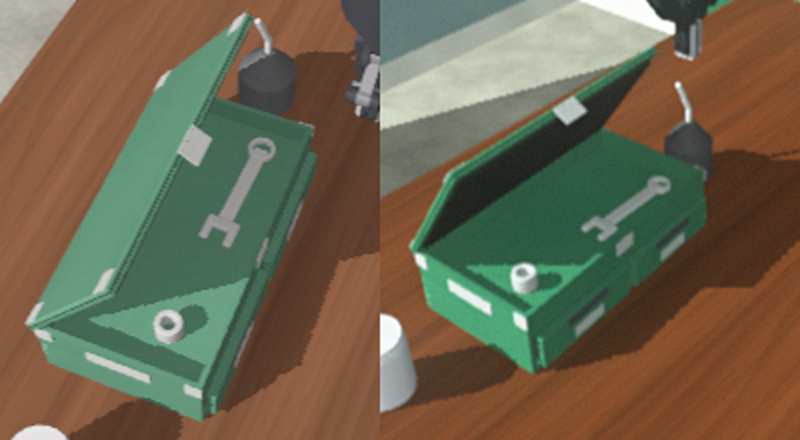

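Both drawers look home in both views. The lid is still raised, its free edge running (110,295)-(250,15) in the scene half. Next I'll move over the lid's outer face.

Call:
send_rows([
  [[-0.2,0,0],[0,0,0]],
  [[-0.33,0,0],[0,0,0]],
  [[-0.35,0,-0.02],[0,0,0]],
  [[-0.35,0,-0.02],[0,0,0]],
  [[-0.34,0,0],[0,0,0]],
  [[0,0.25,0],[0,0,0]],
  [[0,0.3,0],[0,0,0]],
  [[0,0.2,0],[0,0,0]],
  [[0,0.1,0],[0,0,0]],
  [[0,0,0],[0,0,0]],
])

```text
time: 12.25
eef_pos: [0.6442, 0.1215, 0.2686]
tcp_rot: [-0.023, 0.707, -0.707, 0.021]
contact_force: [-0.5, 0.1, -1.0]
opening: -0.0
```

```bash
cat > lid.py <<'E'
from h import *
import sys
r=.155;p=RC.T@(get_state()["eef_pos"]-C)
print("chest",p,"F",get_state()["contact_force"])
f=lambda t:np.array([.09-r*np.cos(t)+.01*np.sin(t)+.011,.104+r*np.sin(t)-.01*(1-np.cos(t))])
for t in np.arange(.96,-.01,-.08):
    q=f(t);print(round(t,2),q, "tool dx,dy from here",-(q[0]-p[0])/.12,-(q[1]+.01-.0*t-p[2])/.12)
E
python3 lid.py
```

```text
chest [0.0132 0.0001 0.2686] F [-0.5125  0.0805 -1.0273]
0.96 [0.0203 0.2267] tool dx,dy from here -0.05873030572995515 0.2653877807623495
0.88 [0.0099 0.2198] tool dx,dy from here 0.02749766429979013 0.32266990806279344
0.8 [0.0002 0.2122] tool dx,dy from here 0.10887216828333322 0.38665971213302974
0.72 [-0.0089  0.2037] tool dx,dy from here 0.184872687094238 0.4569478765989498
0.64 [-0.0174  0.1946] tool dx,dy from here 0.2550130767718834 0.5330847970737296
0.56 [-0.025   0.1848] tool dx,dy from here 0.3188446781837936 0.6145834570915846
0.48 [-0.0319  0.1744] tool dx,dy from here 0.3759591869129898 0.7009225433511544
0.4 [-0.0379  0.1636] tool dx,dy from here 0.425991265012877 0.7915497803415962
0.32 [-0.043   0.1523] tool dx,dy from here 0.46862087792334767 0.8858854630211547
0.24 [-0.0472  0.1406] tool dx,dy from here 0.5035753415998149 0.9833261649511253
0.16 [-0.0504  0.1286] tool dx,dy from here 0.5306310667605358 1.0832485981658069
0.08 [-0.0527  0.1164] tool dx,dy from here 0.5496149890949904 1.1850136000884437
0.0 [-0.054  0.104] tool dx,dy from here 0.5604056762848716 1.28797022199051
```

Call:
send_rows([
  [[-0.01,0.06,0],[0,0,0]],
  [[-0.01,0.06,0],[0,0,0]],
  [[0,0.05,0],[0,0,0]],
  [[0,0.03,0],[0,0,0]],
  [[0,0.03,0],[0,0,0]],
])

```text
time: 12.75
eef_pos: [0.6487, 0.1216, 0.2436]
tcp_rot: [-0.021, 0.707, -0.707, 0.023]
contact_force: [1.1, 0.6, 3.0]
opening: 0.002
```

Call:
send_rows([
  [[0,0.03,0],[0,0,0]],
  [[0,0.03,0],[0,0,0]],
])

```text
time: 12.95
eef_pos: [0.6489, 0.1216, 0.2369]
tcp_rot: [-0.021, 0.707, -0.707, 0.023]
contact_force: [1.3, -0.6, 3.7]
opening: 0.003
```

```bash
python3 lid.py
```

```text
chest [ 0.0179 -0.0001  0.2369] F [ 1.3104 -0.5937  3.7043]
0.96 [0.0203 0.2267] tool dx,dy from here -0.01980528927079629 0.002000101788157682
0.88 [0.0099 0.2198] tool dx,dy from here 0.066422680758949 0.059282229088601646
0.8 [0.0002 0.2122] tool dx,dy from here 0.1477971847424921 0.12327203315883792
0.72 [-0.0089  0.2037] tool dx,dy from here 0.22379770355339684 0.19356019762475804
0.64 [-0.0174  0.1946] tool dx,dy from here 0.2939380932310423 0.2696971180995378
0.56 [-0.025   0.1848] tool dx,dy from here 0.35776969464295244 0.3511957781173927
0.48 [-0.0319  0.1744] tool dx,dy from here 0.41488420337214865 0.4375348643769627
0.4 [-0.0379  0.1636] tool dx,dy from here 0.46491628147203584 0.5281621013674044
0.32 [-0.043   0.1523] tool dx,dy from here 0.5075458943825065 0.6224977840469629
0.24 [-0.0472  0.1406] tool dx,dy from here 0.5425003580589739 0.7199384859769336
0.16 [-0.0504  0.1286] tool dx,dy from here 0.5695560832196945 0.819860919191615
0.08 [-0.0527  0.1164] tool dx,dy from here 0.5885400055541492 0.9216259211142518
0.0 [-0.054  0.104] tool dx,dy from here 0.5993306927440305 1.0245825430163182
```

Call:
send_rows([
  [[0.03,0.03,0],[0,0,0]],
  [[0.035,0.03,0],[0,0,0]],
  [[0.04,0.032,0],[0,0,0]],
  [[0.04,0.032,0],[0,0,0]],
  [[0.038,0.035,0],[0,0,0]],
  [[0.038,0.035,0],[0,0,0]],
])

```text
time: 13.55
eef_pos: [0.6209, 0.12, 0.2118]
tcp_rot: [-0.022, 0.707, -0.707, 0.022]
contact_force: [1.2, 0.6, 2.0]
opening: 0.004
```

Call:
send_rows([
  [[0.035,0.038,0],[0,0,0]],
  [[0.035,0.038,0],[0,0,0]],
  [[0.032,0.041,0],[0,0,0]],
  [[0.032,0.041,0],[0,0,0]],
])

```text
time: 13.95
eef_pos: [0.605, 0.119, 0.1928]
tcp_rot: [-0.022, 0.707, -0.707, 0.022]
contact_force: [-0.0, 0.9, 2.8]
opening: -0.0
```

```bash
python3 lid.py
python3 - <<'E'
from h import *
import cv2
a=read_camera("scene")["img"][90:330,140:330];b=read_camera("side")["img"][90:330,120:330]
cv2.imwrite("pics/f.png",cv2.resize(np.hstack([a,b]),None,fx=2,fy=2,interpolation=2))
E
```

```text
chest [-0.026   0.0002  0.1928] F [-0.0064  0.8722  2.7921]
0.96 [0.0203 0.2267] tool dx,dy from here -0.3861382121655447 -0.3656707423203148
0.88 [0.0099 0.2198] tool dx,dy from here -0.2999102421357995 -0.30838861501987086
0.8 [0.0002 0.2122] tool dx,dy from here -0.21853573815225638 -0.24439881094963462
0.72 [-0.0089  0.2037] tool dx,dy from here -0.14253521934135166 -0.1741106464837145
0.64 [-0.0174  0.1946] tool dx,dy from here -0.07239482966370622 -0.09797372600893473
0.56 [-0.025   0.1848] tool dx,dy from here -0.008563228251796055 -0.016475065991079785
0.48 [-0.0319  0.1744] tool dx,dy from here 0.0485512804774002 0.06986402026849017
0.4 [-0.0379  0.1636] tool dx,dy from here 0.09858335857728737 0.16049125725893187
0.32 [-0.043   0.1523] tool dx,dy from here 0.14121297148775805 0.25482693993849037
0.24 [-0.0472  0.1406] tool dx,dy from here 0.1761674351642253 0.35226764186846105
0.16 [-0.0504  0.1286] tool dx,dy from here 0.20322316032494617 0.4521900750831425
0.08 [-0.0527  0.1164] tool dx,dy from here 0.22220708265940076 0.5539550770057793
0.0 [-0.054  0.104] tool dx,dy from here 0.23299776984928192 0.6569116989078457
```

View pics/f.png

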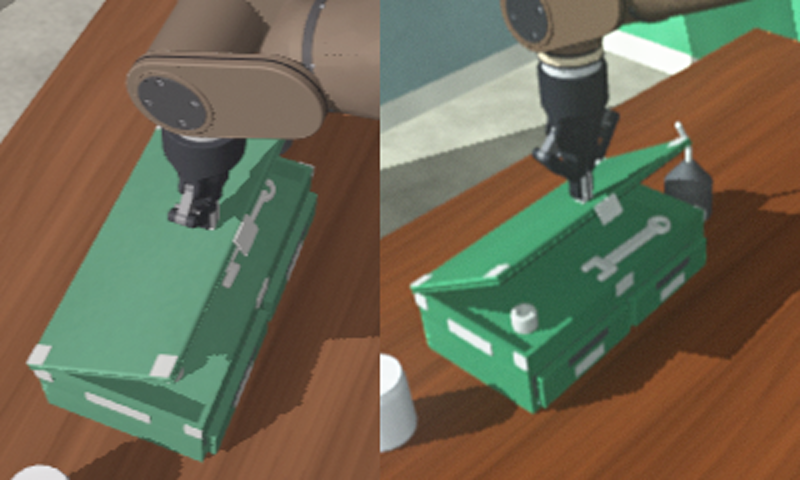

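The tips press the lid's outer face at about (200,220) in the scene half. The lid follows, now near 0.5 rad, and nothing else has moved. I'll continue along the arc.

Call:
send_rows([
  [[0.027,0.04,0],[0,0,0]],
  [[0.025,0.042,0],[0,0,0]],
  [[0.025,0.045,0],[0,0,0]],
  [[0.024,0.045,0],[0,0,0]],
  [[0.021,0.047,0],[0,0,0]],
  [[0.021,0.047,0],[0,0,0]],
  [[0.017,0.048,0],[0,0,0]],
  [[0.017,0.048,0],[0,0,0]],
  [[0.013,0.04,0],[0,0,0]],
])

```text
time: 14.95
eef_pos: [0.5825, 0.1174, 0.1445]
tcp_rot: [-0.022, 0.707, -0.707, 0.022]
contact_force: [-1.0, 0.1, 1.8]
opening: 0.0
```

Call:
send_rows([
  [[0.01,0.04,0],[0,0,0]],
  [[0.008,0.03,0],[0,0,0]],
  [[0.006,0.025,0],[0,0,0]],
  [[0.003,0.02,0],[0,0,0]],
])

```text
time: 15.35
eef_pos: [0.5794, 0.1173, 0.1312]
tcp_rot: [-0.022, 0.707, -0.707, 0.022]
contact_force: [-1.5, 0.2, 3.1]
opening: 0.004
```

```bash
python3 lid.py | sed -n '1p;12,$p'
```

```text
chest [-0.0517  0.      0.1312] F [-1.482   0.1573  3.1266]
0.16 [-0.0504  0.1286] tool dx,dy from here -0.01034194521263981 -0.06148886577818369
0.08 [-0.0527  0.1164] tool dx,dy from here 0.0086419771218148 0.04027613614445309
0.0 [-0.054  0.104] tool dx,dy from here 0.019432664311695946 0.1432327580465195
```

Call:
send_rows([
  [[0.002,0.02,0],[0,0,0]],
  [[0.002,0.02,0],[0,0,0]],
  [[0.002,0.02,0],[0,0,0]],
  [[0.001,0.015,0],[0,0,0]],
  [[0,0.01,0],[0,0,0]],
])

```text
time: 15.85
eef_pos: [0.5785, 0.1171, 0.1209]
tcp_rot: [0.023, -0.707, 0.707, -0.022]
contact_force: [-1.9, 0.2, 2.2]
opening: 0.004
```

Call:
send_rows([
  [[0,0.01,0],[0,0,0]],
  [[0,0.01,0],[0,0,0]],
  [[0,0.01,0],[0,0,0]],
])

```text
time: 16.15
eef_pos: [0.5787, 0.1171, 0.1176]
tcp_rot: [0.022, -0.707, 0.707, -0.022]
contact_force: [-1.7, 0.3, 1.6]
opening: 0.002
```

Call:
send_rows([
  [[0,0.01,0],[0,0,0]],
  [[0,0.01,0],[0,0,0]],
])

```text
time: 16.35
eef_pos: [0.5786, 0.1171, 0.1152]
tcp_rot: [0.022, -0.707, 0.707, -0.022]
contact_force: [-2.0, -0.0, 2.0]
opening: -0.0
```

Call:
send_rows([
  [[0,0.01,0],[0,0,0]],
  [[0,0.01,0],[0,0,0]],
])

```text
time: 16.55
eef_pos: [0.5787, 0.1171, 0.114]
tcp_rot: [0.023, -0.707, 0.707, -0.022]
contact_force: [-6.3, -0.3, 11.5]
opening: -0.0
```

Call:
send_rows([
  [[0,0.008,0],[0,0,0]],
])

```text
time: 16.65
eef_pos: [0.5787, 0.1171, 0.114]
tcp_rot: [0.023, -0.707, 0.707, -0.022]
contact_force: [-7.3, -1.4, 15.3]
opening: 0.003
```

The lid stopped at TCP z = 0.114, as expected for a shut lid, with 15 N. Next I'll lift off and check.

Call:
send_rows([
  [[0,-0.03,0],[0,0,0]],
  [[0,-0.1,0],[0,0,0]],
  [[0,-0.3,0],[0,0,0]],
  [[0,-0.35,0],[0,0,0]],
  [[0,-0.35,0],[0,0,0]],
  [[0.2,-0.35,0.2],[0,0,0]],
  [[0.2,0,0.3],[0,0,0]],
  [[0.2,0,0.35],[0,0,0]],
  [[0,0,0.35],[0,0,0]],
  [[0,0,0.35],[0,0,0]],
  [[0,0,0.35],[0,0,0]],
  [[0,0,0],[0,0,0]],
])

```text
time: 17.85
eef_pos: [0.523, -0.1173, 0.2868]
tcp_rot: [0.02, -0.706, 0.708, -0.021]
contact_force: [-0.9, -0.1, 0.7]
opening: -0.0
```

Run:
```python
from h import *
import cv2
print(get_state()["contact_force"],get_state()["dq"])
A=read_camera("scene");B=read_camera("side")
cv2.imwrite("pics/g.png",cv2.resize(np.hstack([A["img"][110:330,130:330],B["img"][110:330,100:310]]),None,fx=1.95,fy=2.5,interpolation=2))
```

```text
[-0.8886 -0.102   0.6992] [ 0.0676 -0.0165  0.0226  0.0525  0.0274  0.0464]
```

View pics/g.png

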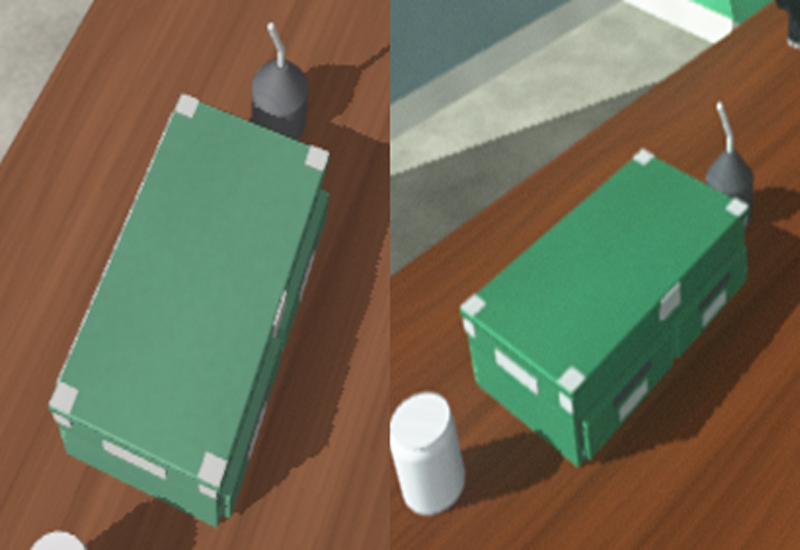

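The final picture shows the lid level, its front edge running (215,480)-(325,160) in the scene half. Both drawer panels look equally proud, and the tin and oil can have not moved. The arm is clear, so I'm handing in.

```bash
python3 -c "
from plant import *
print(sign_off())"
```

```text
the job is handed in; nothing more can be done
None
```

The chest is closed and handed in at about 18 s. I pushed the right drawer home, then the left, then brought the lid down along its arc. All pushing was slow, with closed fingertips, and only on the outer faces.

**Drawers:** Both stopped against a clear force rise, at 11 N on the right and about 21 N on the left. They stopped within 1.5 mm of each other in the chest's frame, which fits the accuracy of my pose estimate. I judged them home from that and from the pictures, without a separate position measurement.

**Lid:** It stopped with the TCP at z = 0.114 m. That is the height expected for a shut lid (top at 100 mm plus the 14 mm to the fingertips), with a peak reading of about 15 N.

**Last pictures:** The lid is level and both drawer panels are equally proud. The tin and oil can have not moved, and the arm is clear with about 1 N of residual reading. The socket and wrench had not moved when last seen, with the lid half down; they are now hidden under it. No check failed.

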